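Gauge a bar blank and hold it through the linisher guard

TASK

Take the aluminium (silver) bar blank out of the wooden rack and slide it foot first all the way down into the blue go gauge to check its size, then draw it out again. Pass the same end down through the slot in the yellow guard of the belt linisher and push on the belt until the sprung platen is about half-way down its 12 mm travel; finish while still gripping the blank and holding it pressed there. Leave the brass and copper blanks standing in the rack and do not push about the oil can or the wrench.

Things in the scene. Friction and masses are not known exactly. Their poses are not given: they have to be found in the camera images.
- blank_c (a point): Centre of the aluminium (silver) bar blank: 12 mm thick along its x, 32 mm wide along its y, 150 mm long along its z, about 0.15 kg. It starts upright in one of the rack's three pockets; this point is 75 mm above its foot. The foot is bevelled 2 mm all round over its lowest 4 mm. Grip it across the 12 mm with the pads' middle 20 to 40 mm below its top; lower, its top strikes the gripper.
- brass_blank_c (a point): Centre of the brass (yellow) blank, same size as the aluminium one, standing in another pocket; leave it there. Its top is 155 mm above the bench: lift the aluminium blank clear of it.
- copper_blank_c (a point): Centre of the copper (reddish) blank, same size, standing in another pocket; leave it there. Its top is 155 mm above the bench: lift the aluminium blank clear of it.
- rack: Light wooden block fixed to the bench, 50 mm along its x, 210 mm along its y, 45 mm high, origin at the centre of its underside. Three pockets 40 mm deep (floor 5 mm above the bench) at y = -65, 0 and +65 mm, each 15 mm along x by 35 mm along y; a blank in a pocket has its axes parallel to the rack's.
- gauge_mouth (a point): Centre of the mouth of the go gauge, a blue block fixed to the bench, 60 mm along its x, 80 mm along its y, 45 mm high (this point is 45 mm above the bench). The pocket below is 40 mm deep with a closed floor, 14 mm along x by 34 mm along y: 2 mm more than the blank each way. Two steel feet 6 mm high stick out along y to 65 mm from the centre.
- slot (a point): Centre of the slot, on the top face of the yellow guard plate of the belt linisher, 130 mm above the bench. It goes straight down through the 8 mm plate, 14 mm along the linisher's x by 34 mm along its y (2 mm more than the blank each way). The plate is 150 by 124 mm, with open space below; the belt on the sprung platen lies 35 mm under this point.
- platen (a joint): Travel in m of the sprung platen under the slot: 0 = up (belt 35 mm below the top of the guard), 0.012 = fully down. The spring needs about 3 N to start and about 8 N half-way, 12 N fully down; it comes up again when released.
- oil_can: Small red oil can, 56 mm across, 130 mm high, loose on the bench; origin at the centre of its underside.
- wrench: Wrench 180 mm long lying on the bench; origin under its middle.
- linisher: The green belt linisher itself, fixed to the bench; origin under its middle, straight below the slot; x along its belt, z up. 360 mm long along x, 110 mm wide, with a grey motor on its +y side that stays lower than the guard.

How it is judged (in metres and radians):
On the way, in this order (a step that is already met when the one before it is completed fails the run):
1. the aluminium blank is fully home in the go gauge (z of blank_c in the frame of gauge_mouth below 0.039 m and horizontal distance between blank_c and gauge_mouth below 0.006 m and angle between the z axis of blank_c and the z axis of gauge_mouth, either way round below 0.08 rad), for 0.2 s.
2. its foot is inside the guard slot (z of blank_c in the frame of slot below 0.067 m and horizontal distance between blank_c and slot below 0.007 m and angle between the z axis of blank_c and the z axis of slot, either way round below 0.1 rad), for 0.1 s.
At the end, for the whole second after the job is handed in: The aluminium blank stands upright (within 0.08 rad) in the guard slot (within 6 mm of its centre), foot on the platen, still gripped by the fingers (over 3 N) and at rest, with the platen pressed 2.5 to 10 mm down for the last second (z of blank_c in the frame of slot between 0.025 and 0.04 m and horizontal distance between blank_c and slot below 0.006 m and angle between the z axis of blank_c and the z axis of slot, either way round below 0.08 rad and value of joint platen between 0.0025 and 0.01 m and contact force between the fingers and blank above 3 N and contact force between blank and platen above 2 N and linear speed of blank below 0.02 m/s); the arm keeps its last pose, push and grip.
It fails at once if the brass or copper blank is pulled out of the rack or shoved (distance of any of brass_blank_c, copper_blank_c from where it was at the start of the episode above 0.02 m).
It fails at once if the oil can or the wrench is pushed over 40 mm from its place (distance of any of oil_can, wrench from where it was at the start of the episode above 0.04 m).
It also fails if it takes over 67 s, if anything falls off the work surface, if the arm or the gripper's body presses on something with over 40 N, if the wrist force passes 120 N, or if a joint passes its speed limit or range.

ROBOT

A 7-joint arm with a two-finger parallel gripper is mounted at the origin on the work surface. World frame = base frame: x ahead of the robot, y to its left, z up, the work surface at z = 0. Lengths are in m, angles in degrees, forces in N, time in s.
With the tool pointing down it reaches from about 0.425 to 1.025 m from the base axis. Payload 9.4 kg.
Tool frame: the origin (TCP) lies midway between the tips of the shut fingers; the grasp point (between the pads) lies manip.tcp_to_grasp behind it (manip.tcp_to_grasp is the distance from the TCP to the grasp point, in m); z points along the fingers, y is the line along which they close (so a half turn about z gives the same grasp; the last joint's range is limited). The gripper opens to 93 mm and grips with 3 to 60 N. Pads are 15 mm wide; open, the fingers measure 128 mm over their backs; the gripper's body (75 mm by 188 mm) begins 65 mm behind the grasp point.
Start: joints at [61.496, 34.337, -0.143, 91.639, 0.103, 54.024, -4.572], TCP at [0.296, -0.662, 0.219] pointing down, gripper open.
Joint ranges: [-147.43, 147.43], [-19.82, 112.94], [-74.19, 73.91], [6.32, 146.72], [-59.91, 239.91], [6.04, 106.73], [-150.56, 150.56]. Speed limits (degrees/s): [127.2, 127.2, 172.46, 172.46, 180, 180, 180].

INTERFACE

Orientations are given as [roll, pitch, yaw] about the fixed x, y, z axes, in that order (R = Rz(yaw) Ry(pitch) Rx(roll)).
In Python, from plant import manip gives the robot as it stands.
- The arm moves only by the shell command python3 -m creep 'ROWS' [OPENING]. ROWS is text: rows parted by semicolons, each of 6 numbers parted by spaces: the shift along the tool's x, y, z as a fraction of full scale, then the turn, a rotation vector about the tool's x, y, z as a fraction of full scale. A call has 1 to 10 rows; each row is the pose to reach, as a shift and turn from the pose commanded when the call began, along the tool's axes at that moment; what a row does not reach only later rows make up. Full scale, the value 1, is 200 mm for a shift and 0.5 rad for a turn. A row lasts 1/12 s, in which the tool goes at most 41.7 mm and 7.16 degrees, less where a joint would pass 70% of its speed; a pose out of reach is approached as far as the arm can. A call with a number of a shift or a turn outside -1 to 1 is refused whole. A call with a gripper value outside its range is refused whole. OPENING is the gripper command: -1 is shut, 1 is fully open, values between are in proportion, set as the call begins (- or left out, the last holds). The fingers move at their own pace and stop on an object; the grip force is fixed at half the most. Time passes only in rows, so rows that repeat a pose let the fingers close. It gives the time, the measured TCP pose, the force, the opening and the grip force at its end, in the units of the state.
- manip.read_state(): the state, without advancing time (a new reading comes with each control period).
- manip.get_image(name): name is "side" or "top" or "wrist"; returns a dict with "image" (384x512x3 uint8, red, green, blue), "depth" (384x512 float32, m along the optical axis (not along the pixel's ray), 0 where there is no reading), "fovy" (degrees; the focal length in pixels is half the picture's height over the tangent of half this angle, whatever the lens; pixels are square), "cx", "cy" (the principal point, pixels), "k1" (the pictures are not rectified: a ray, as slopes to the right and down, at radius r is drawn at 1 + k1 r^2 times it, then the intrinsics apply), "rvec" (rotation vector, rad) and "tvec" (3), from world to camera coordinates, as OpenCV has them; the wrist camera has in their place "T_tool_cam" (4x4, takes a point from camera to tool coordinates, whose origin is the TCP and whose axes are the flange's). Camera axes: x right, y down, z forward; pixel columns grow to the right and rows downward; lengths in m; the calibration is good to about 2 mm. A picture is of the moment at which its call begins: read the wrist's pose just before it.
- manip.close_job(): hands the job in; it is judged then, once.
The state is a dict: "time": time; "qpos": joint angles; "qvel": joint speeds; "tau": joint torques, N m; "tool_pos": TCP position; "ee_rot": TCP orientation; "ft_force": force on the tool from outside, world axes, zero at the start; "torque": the same for the moment, N m; "width": opening from 0.0 (shut) to 1.0 (fully open); "grasp_force": force on a finger pad.
Only numpy, scipy, OpenCV 4.12 (cv2) and the standard library are available. Lean on these libraries where they do the work, as an engineer would, in place of code of your own. Each camera call takes 0.05 s, during which the arm holds its last target. There are 200 camera calls.

## Working session

There is one attempt and no reset: what is moved stays moved. The work goes in short steps, Python scripts to look and compute and a shell command to move; the robot and the scene stay as the last step left them, time stands still between calls to the robot, and variables do not carry over. Pictures are saved under pics/ and viewed, at most 10 in all, crops included, and the job is handed in when it is done.

```bash
ls; mkdir -p pics; cat > h.py <<'E'
import numpy as np,cv2
from scipy.spatial.transform import Rotation as R
from plant import manip
def cam(n):
    s=manip.read_state(); d=manip.get_image(n); d['s']=s; return d
def toolT(s):
    T=np.eye(4); T[:3,:3]=R.from_euler('xyz',s['ee_rot'],degrees=True).as_matrix(); T[:3,3]=s['tool_pos']; return T
def cloud(d):
    h,w=d['depth'].shape; f=h/2/np.tan(np.radians(d['fovy'])/2)
    K=np.array([[f,0,d['cx']],[0,f,d['cy']],[0,0,1]])
    u,v=np.meshgrid(np.arange(w),np.arange(h))
    p=np.stack([u,v],-1).reshape(-1,1,2).astype(np.float64)
    n=cv2.undistortPoints(p,K,np.array([d['k1'],0,0,0,0.]))[:,0]
    z=d['depth'].reshape(-1,1)
    X=np.hstack([n*z,z])
    if 'rvec' in d:
        Rm=cv2.Rodrigues(np.array(d['rvec'],float))[0]; W=(X-np.array(d['tvec']).ravel())@Rm
    else:
        T=toolT(d['s'])@np.array(d['T_tool_cam']); W=X@T[:3,:3].T+T[:3,3]
    return W.reshape(h,w,3)
E
python3 - <<'E'
from h import *
s=manip.read_state(); print(s, manip.tcp_to_grasp)
a=cam('top');b=cam('side')
for n,d in(('top',a),('side',b)):
    cv2.imwrite(f'pics/{n}0.png',d['image'][...,::-1]); print({k:v for k,v in d.items() if k not in('image','depth','s')})
    np.savez(f'{n}0.npz',im=d['image'],W=cloud(d),dep=d['depth'])
E
```

```text
pics
{'time': 0.0, 'qpos': array([61.4976257 , 34.38339197, -0.14536185, 91.68111935,  0.10351062,
       54.02505084, -4.57289735]), 'qvel': array([-0.0543293 , -0.04418822,  0.12429683, -0.04145285, -0.05624412,
        0.06431129,  0.00319647]), 'tau': array([ 4.51470642e-04, -7.65073371e+01,  1.49781078e+00, -2.52355796e+01,
       -5.23566327e-02,  1.67551660e-02,  1.42862800e-04]), 'tool_pos': array([ 0.29590274, -0.66131867,  0.21777308]), 'ee_rot': array([-1.79910978e+02,  8.70884331e-03,  2.41103825e+01]), 'ft_force': array([ 1.1828692 ,  0.3142849 , -0.80277575]), 'torque': array([-0.00664779,  0.01076943,  0.01975781]), 'grasp_force': 0.0, 'width': 0.9973176415975483} 0.0188
{'fovy': 52.988983033732, 'cx': 252.5423405964539, 'cy': 189.37961623345186, 'k1': -0.08646583541668602, 'rvec': array([ 2.18876812, -2.17124334,  0.0511617 ]), 'tvec': array([0.00162787, 0.5852733 , 0.95631904])}
{'fovy': 54.81791199318562, 'cx': 255.32116620925936, 'cy': 183.869144796343, 'k1': -0.054662231281609366, 'rvec': array([ 2.33612699, -0.79184846,  0.26806145]), 'tvec': array([-0.48281326,  0.34409041,  0.73208739])}
```

View pics/top0.png

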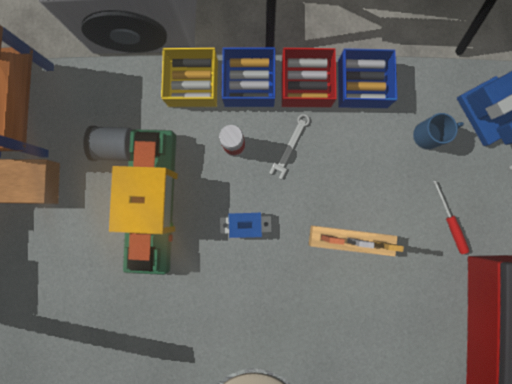

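View pics/side0.png

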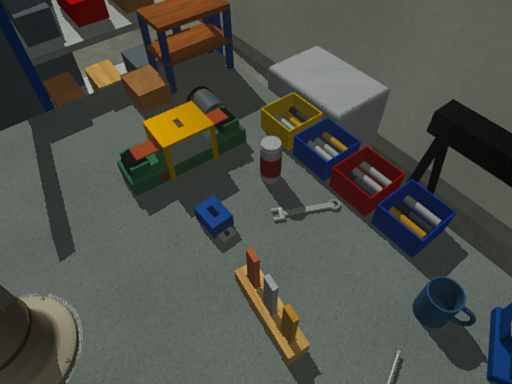

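The top view shows +x up and +y left: guard slot near pixel (137,200), gauge mouth (245,225), oil can (232,138), wrench (290,145), and the rack centred at (356,241). The side view shows copper, silver, brass in order, so silver is in the middle pocket.

```bash
cat > m.py <<'E'
from h import *
for n in('top','side'):
    z=np.load(n+'0.npz'); W=z['W']; im=z['im']; hsv=cv2.cvtColor(im,cv2.COLOR_RGB2HSV); H,S,V=[hsv[...,i].astype(int) for i in range(3)]
    z_=W[...,2]; ok=z['dep']>0
    def rep(name,m):
        P=W[m&ok]; 
        if len(P)<15: print(n,name,len(P)); return
        c,sz,a=cv2.minAreaRect((P[:,:2]*1000).astype(np.float32)); print(n,name,len(P),'z',np.median(P[:,2]).round(4),'med',np.median(P[:,:2],0).round(4),'rect',np.round(c,1),np.round(sz,1),round(a,1))
    X,Y=W[...,0],W[...,1]
    rep('guard',(abs(z_-.13)<.008)&(S>120)&(H>15)&(H<35)&(Y>.1)&(X<.7))
    rep('gauge',(abs(z_-.045)<.008)&(S>120)&(H>95)&(H<130)&(X<.6)&(abs(Y)<.2))
    rep('rack',(abs(z_-.045)<.008)&(S>60)&(H>8)&(H<30)&(Y<-.1)&(X<.6))
    rk=(abs(z_-.152)<.012)&(Y<-.1)&(X<.6)&(X>.3)
    rep('tops',rk)
    rep('silver',rk&(S<60))
    b=(z_>.06)&(z_<.147)&(Y<-.1)&(X<.6)&(X>.3)
    rep('silverbody',b&(S<50)&(V>60)); rep('coppbody',b&(S>90)&(H<11)); rep('brassbody',b&(S>90)&(H>13)&(H<30))
E
python3 m.py
```

```text
top guard 3467 z 0.1301 med [0.5524 0.2656] rect [553.4 266.7] [125.4 151.4] 88.8
top gauge 668 z 0.0453 med [0.4962 0.0235] rect [497.   23.8] [56.5 78.7] 0.7
top rack 1260 z 0.0454 med [ 0.4637 -0.2342] rect [ 459.5 -243.6] [210.5  51.2] 83.7
top tops 566 z 0.155 med [ 0.4468 -0.322 ] rect [ 388.7 -362.4] [416.3 122.6] 81.9
top silver 298 z 0.1558 med [ 0.3888 -0.5506] rect [ 429.4 -411.6] [365.7 111.2] 64.4
top silverbody 47 z 0.1098 med [ 0.4628 -0.2269] rect [ 464.4 -229.7] [ 7.4 15.4] 42.1
top coppbody 1218 z 0.1062 med [ 0.3667 -0.5515] rect [ 383.1 -388.6] [468.5 126.8] 83.2
top brassbody 82 z 0.102 med [ 0.4563 -0.2926] rect [ 459.8 -243.5] [160.4  12.9] 83.5
side guard 1832 z 0.1301 med [0.5477 0.2611] rect [551.9 268.5] [128.3 152.4] 89.1
side gauge 687 z 0.046 med [0.4944 0.0221] rect [496.4  25.5] [60.8 82.4] 2.0
side rack 1640 z 0.0455 med [ 0.448  -0.2644] rect [ 458.8 -242.2] [210.2  50.8] 83.4
side tops 490 z 0.1552 med [ 0.4574 -0.2476] rect [ 459.2 -242.2] [161.7  13. ] 83.5
side silver 168 z 0.1552 med [ 0.4576 -0.2455] rect [ 456.1 -269.9] [87.4 12.5] 83.8
side silverbody 89 z 0.1117 med [ 0.4563 -0.2587] rect [ 457.2 -258.7] [ 2.2 12.1] 77.9
side coppbody 206 z 0.1099 med [ 0.4613 -0.1887] rect [ 461.  -179.5] [11.7 33.7] 13.9
side brassbody 290 z 0.1049 med [ 0.447  -0.3105] rect [ 459.  -242.7] [161.9  13.7] 82.9
```

Silver blank centre is about (0.459, -0.243), rack yaw about -6.5°. Now raising and heading above it.

```bash
cat > go.py <<'E'
import sys; from h import *
# usage: go.py x y z yaw -> shift (fractions, tool axes) & turn
t=np.array(sys.argv[1:4],float); yaw=float(sys.argv[4])
s=manip.read_state(); T=toolT(s); d=T[:3,:3].T@(t-T[:3,3])/.2
G=R.from_euler('xyz',[180,0,yaw],degrees=True); r=(R.from_matrix(T[:3,:3]).inv()*G).as_rotvec()/.5
print('shift',d.round(4),'turn',r.round(4),'pos',s['tool_pos'].round(4),s['ee_rot'].round(2))
E
python3 -m creep '0 0 -.2 0 0 0;.2 -.2 -.4 0 0 0; .4 -.4 -.4 0 0 -.25; .6 -.6 -.4 0 0 -.5; .8 -.8 -.4 0 0 -.75; .9 -.9 -.4 0 0 -1; .9 -.9 -.4 0 0 -1'; python3 go.py .459 -.243 .30 83.5
```

```text
time: 0.68
tool_pos: [0.3823, -0.4343, 0.2982]
ee_rot: [-180.0, 0.0, 53.2]
ft_force: [0.5, 0.3, 0.0]
width: 1.0
grasp_force: 0.0
shift [ 0.9956 -0.2657 -0.0088] turn [-4.0000e-04  1.0000e-04 -1.0574e+00] pos [ 0.3823 -0.4343  0.2982] [-179.99    0.     53.21]
```

```bash
python3 -m creep '.2 -.05 0 0 0 -.25;.4 -.1 0 0 0 -.5;.6 -.16 0 0 0 -.75;.8 -.22 0 0 0 -1;.95 -.25 0 0 0 -1;1 -.266 0 0 0 -1;1 -.266 0 0 0 -1;1 -.266 0 0 0 -1'; python3 go.py .459 -.243 .30 83.5; python3 - <<'E'
from h import *
d=cam('wrist'); cv2.imwrite('pics/w1.png',d['image'][...,::-1]); np.savez('w1.npz',im=d['image'],W=cloud(d),dep=d['depth'])
print(d['T_tool_cam'],d['fovy'],d['k1'])
E
```

```text
time: 1.35
tool_pos: [0.4605, -0.2455, 0.2981]
ee_rot: [-180.0, 0.0, 81.4]
ft_force: [0.9, 0.1, -0.2]
width: 0.997
grasp_force: 0.0
shift [ 0.011  -0.0095 -0.0097] turn [-0.0013  0.001  -0.0729] pos [ 0.4605 -0.2455  0.2981] [-1.7996e+02  3.0000e-02  8.1410e+01]
[[-5.27081775e-04 -9.55318232e-01 -2.95578749e-01  8.25362606e-02]
 [ 9.99999750e-01 -3.64369664e-04 -6.05566741e-04 -6.23826874e-04]
 [ 4.70809019e-04 -2.95578995e-01  9.55318186e-01 -1.67060453e-01]
 [ 0.00000000e+00  0.00000000e+00  0.00000000e+00  1.00000000e+00]] 66.14244532926574 -0.027620053933331785
```

View pics/w1.png

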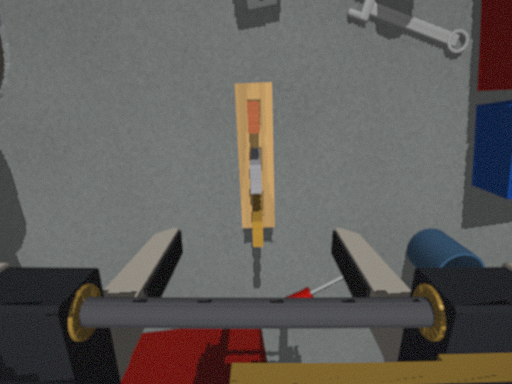

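The wrist view shows copper (254,115), silver (256,175) and brass (257,235) in line along the rack. Measuring their top faces.

```bash
python3 - <<'E'
from h import *
z=np.load('w1.npz'); W=z['W']; ok=z['dep']>0; X,Y,Z=[W[...,i] for i in range(3)]
near=ok&(abs(X-.46)<.05)&(abs(Y+.243)<.13)
def rep(n,m):
    P=W[m]; c,sz,a=cv2.minAreaRect((P[:,:2]*1000).astype(np.float32)); print(n,len(P),np.median(P[:,2]).round(4),P[:,:2].mean(0).round(4),np.round(c,1),np.round(sz,1),round(a,1))
t=near&(Z>.148)&(Z<.162)
rep('tops',t); rep('sil',t&(abs(Y+.243)<.03)); rep('cop',t&(Y>-.21)); rep('bra',t&(Y<-.28))
rep('rack',near&(abs(Z-.045)<.006))
E
python3 go.py .459 -.243 .106 83.5
```

```text
tops 1013 0.1561 [ 0.4596 -0.2353] [ 458.8 -242.4] [162.3  12. ] 83.4
sil 332 0.1561 [ 0.459  -0.2416] [ 458.9 -242.3] [32.5 12. ] 82.4
cop 388 0.156 [ 0.4663 -0.1774] [ 466.2 -177.7] [32.2 11.9] 84.3
bra 293 0.1561 [ 0.4516 -0.3049] [ 451.4 -306.7] [32.7 11.9] 83.7
rack 3807 0.046 [ 0.4605 -0.2298] [ 458.7 -242.3] [210.8  50.2] 83.4
shift [ 0.0164 -0.0076  0.96  ] turn [-0.0015  0.0013 -0.0766] pos [ 0.4602 -0.2464  0.298 ] [-1.7996e+02  4.0000e-02  8.1310e+01]
```

```bash
python3 -m creep '.02 -.006 .2 0 0 -.074;.02 -.006 .4 0 0 -.074;.02 -.006 .5 0 0 -.074;.02 -.006 .5 0 0 -.074;.02 -.006 .5 0 0 -.074;.02 -.006 .5 0 0 -.074'; python3 go.py .4588 -.2423 .106 83.4;python3 go.py .4588 -.2423 .106 83.4
```

```text
time: 1.9
tool_pos: [0.4606, -0.2421, 0.1993]
ee_rot: [179.9, 0.0, 83.4]
ft_force: [0.6, 0.0, -0.2]
width: 1.002
grasp_force: 0.0
shift [-0.0018 -0.0095  0.4666] turn [0.0021 0.0013 0.0006] pos [ 0.4606 -0.2421  0.1993] [1.7994e+02 4.0000e-02 8.3420e+01]
shift [-0.0018 -0.0095  0.4666] turn [0.0021 0.0013 0.0006] pos [ 0.4606 -0.2421  0.1993] [1.7994e+02 4.0000e-02 8.3420e+01]
```

```bash
python3 -m creep '0 -.009 .15 0 0 0;0 -.009 .3 0 0 0;0 -.009 .42 0 0 0;0 -.009 .466 0 0 0;0 -.009 .466 0 0 0;0 -.009 .466 0 0 0;0 -.009 .466 0 0 0' && python3 go.py .4588 -.2423 .106 83.4 && python3 -m creep '0 0 0 0 0 0;0 0 0 0 0 0;0 0 0 0 0 0;0 0 0 0 0 0;0 0 0 0 0 0;0 0 0 0 0 0;0 0 0 0 0 0;0 0 0 0 0 0' -1
```

```text
time: 2.48
tool_pos: [0.4596, -0.2411, 0.1067]
ee_rot: [179.9, 0.1, 83.5]
ft_force: [0.1, -1.1, -0.2]
width: 1.002
grasp_force: 0.0
shift [-0.0064 -0.0031  0.0037] turn [0.0048 0.0019 0.0039] pos [ 0.4596 -0.2411  0.1067] [1.7986e+02 5.0000e-02 8.3510e+01]
time: 3.15
tool_pos: [0.4585, -0.2405, 0.105]
ee_rot: [-180.0, -0.0, 83.5]
ft_force: [0.1, 1.0, 0.3]
width: 0.473
grasp_force: 0.0
```

```bash
python3 -m creep '0 0 0 0 0 0;0 0 0 0 0 0;0 0 0 0 0 0;0 0 0 0 0 0;0 0 0 0 0 0;0 0 0 0 0 0;0 0 0 0 0 0;0 0 0 0 0 0;0 0 0 0 0 0;0 0 0 0 0 0' -1
```

```text
time: 3.98
tool_pos: [0.4584, -0.2405, 0.105]
ee_rot: [-180.0, 0.0, 83.5]
ft_force: [-0.3, -0.0, -1.4]
width: 0.126
grasp_force: 30.0
```

Gripped. Lifting clear, then going towards the gauge.

```bash
python3 -m creep '0 0 -.1 0 0 0;0 0 -.25 0 0 0;0 0 -.45 0 0 0;0 0 -.65 0 0 0;0 0 -.85 0 0 0;0 0 -1 0 0 0;0 0 -1 0 0 0;0 0 -1 0 0 0' && python3 go.py .4967 -.075 .30 89
```

```text
time: 4.65
tool_pos: [0.4589, -0.2408, 0.3065]
ee_rot: [179.8, 0.1, 83.5]
ft_force: [-1.2, 0.1, -2.2]
width: 0.127
grasp_force: 30.0
shift [0.8453 0.094  0.0312] turn [ 0.0058  0.0034 -0.192 ] pos [ 0.4589 -0.2408  0.3065] [1.7983e+02 9.0000e-02 8.3500e+01]
```

```bash
python3 -m creep '.15 .02 0 0 0 -.05;.33 .04 0 0 0 -.1;.5 .06 0 0 0 -.15;.67 .08 0 0 0 -.19;.8 .094 0 0 0 -.19;.845 .094 0 0 0 -.19;.845 .094 0 0 0 -.19;.845 .094 0 0 0 -.19;.845 .094 0 0 0 -.19' && python3 - <<'E'
from h import *
d=cam('wrist'); print(d['s']['tool_pos'],d['s']['ee_rot']); cv2.imwrite('pics/w2.png',d['image'][...,::-1]); np.savez('w2.npz',im=d['image'],W=cloud(d),dep=d['depth'])
E
```

```text
time: 5.4
tool_pos: [0.4956, -0.0764, 0.3042]
ee_rot: [-179.9, 0.0, 88.9]
ft_force: [-0.2, -0.6, -1.3]
width: 0.13
grasp_force: 30.0
[ 0.49557141 -0.07644169  0.30415262] [-1.79897604e+02  3.07555308e-02  8.88630444e+01]
```

View pics/w2.png

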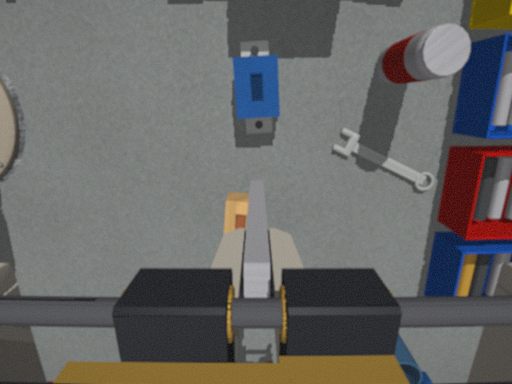

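The gauge is at (257,87) with its dark mouth in the middle; the held blank runs from (258,180) to (258,290). Measuring both.

```bash
cat > g.py <<'E'
from h import *
def rect(P): 
    c,sz,a=cv2.minAreaRect((P[:,:2]*1000).astype(np.float32)); return len(P),np.median(P[:,2]).round(4),np.round(c,1),np.round(sz,1),round(a,1)
def onplane(d,z):
    'pixel rays met with the plane z'
    e=dict(d); e['depth']=np.ones_like(d['depth']); A=cloud(e); e['depth']=np.full_like(d['depth'],1e-9); O=cloud(e); r=A-O
    return O+r*((z-O[...,2:])/r[...,2:])
def blank(d):
    'held blank in tool frame: points'
    W=cloud(d); T=toolT(d['s']); P=(W-T[:3,3])@T[:3,:3]
    hsv=cv2.cvtColor(d['image'],cv2.COLOR_RGB2HSV)
    m=(d['depth']>0)&(abs(P[...,1])<.02)&(abs(P[...,0])<.03)&(P[...,2]>.003)&(P[...,2]<.11)
    return P[m]
E
python3 - <<'E'
from g import *
d=cam('wrist'); W=cloud(d); hsv=cv2.cvtColor(d['image'],cv2.COLOR_RGB2HSV); H,S,V=[hsv[...,i].astype(int) for i in range(3)]
box=(abs(W[...,0]-.4967)<.06)&(abs(W[...,1]-.0245)<.06)&(d['depth']>0)
top=box&(abs(W[...,2]-.046)<.005)&(H>95)&(H<130)&(S>100)
P=W[top]; print('gauge',rect(P))
Q=onplane(d,np.median(P[:,2]))
hole=(abs(Q[...,0]-.4967)<.02)&(abs(Q[...,1]-.0245)<.03)&~top
n,l,st,c=cv2.connectedComponentsWithStats(hole.astype(np.uint8)); k=1+np.argmax(st[1:,4])
print('hole',rect(Q[l==k]))
B=blank(d); print(len(B))
for a in np.arange(.005,.11,.01):
    b=B[abs(B[:,2]-a)<.005]
    if len(b)>5: print(round(a,3),len(b),'x',np.percentile(b[:,0],[2,50,98]).round(4),'y',np.percentile(b[:,1],[2,50,98]).round(4))
E
```

```text
gauge (2414, np.float64(0.046), array([496.1,  25.6]), array([60. , 79.5]), 2.1)
hole (267, np.float64(0.046), array([495.9,  25.8]), array([33.6, 13.6]), 89.0)
596
0.005 71 x [0.0139 0.0144 0.0148] y [-0.0067 -0.0011  0.0046]
0.015 99 x [0.014  0.0143 0.0147] y [-0.0064 -0.0011  0.0048]
0.025 87 x [0.0139 0.0143 0.0148] y [-0.0066 -0.0004  0.005 ]
0.035 70 x [0.0138 0.0143 0.0147] y [-0.0062 -0.0011  0.0047]
0.045 67 x [0.0139 0.0143 0.0147] y [-0.0065 -0.0004  0.0049]
0.055 54 x [0.014  0.0143 0.0147] y [-0.0067 -0.0012  0.005 ]
0.065 51 x [0.014  0.0143 0.0146] y [-0.0061 -0.0012  0.0046]
0.075 42 x [0.0139 0.0143 0.0146] y [-0.0063 -0.0008  0.0047]
0.085 41 x [0.014  0.0143 0.0146] y [-0.0065 -0.0012  0.005 ]
0.095 14 x [0.014  0.0142 0.0146] y [-0.0064 -0.0008  0.0049]
```

```bash
python3 - <<'E'
from g import *
z=np.load('w2.npz'); W=z['W']; hsv=cv2.cvtColor(z['im'],cv2.COLOR_RGB2HSV); H,S=hsv[...,0].astype(int),hsv[...,1]
top=(abs(W[...,0]-.4967)<.06)&(abs(W[...,1]-.0245)<.06)&(z['dep']>0)&(abs(W[...,2]-.046)<.005)&(H>95)&(H<130)&(S>100)
P=W[top][:,:2]*1000; m=P.mean(0); w,v=np.linalg.eigh(np.cov((P-m).T)); print('pca',m,np.degrees(np.arctan2(v[1,1],v[0,1])))
for ax,name in((0,'x-edges'),(1,'y-edges')):
    o=1-ax; bins=np.round(P[:,o]/2)
    for q in(0,1):
        k=[b for b in np.unique(bins) if abs(b*2-m[o])<(34 if o==1 else 24)]
        e=[(P[bins==b,ax].max() if q else P[bins==b,ax].min()) for b in k]
        c=np.polyfit(np.array(k)*2-m[o],e,1); print(name,q,'offset',c[1].round(2),'slope deg',np.degrees(np.arctan(c[0])).round(2))
E
python3 go.py .4968 .0274 .30 90
```

```text
pca [496.0344455   26.67771109] 90.91643168145502
x-edges 0 offset 466.74 slope deg -1.92
x-edges 1 offset 525.08 slope deg -1.85
y-edges 0 offset -13.51 slope deg 2.42
y-edges 1 offset 64.76 slope deg 2.44
shift [ 0.5192 -0.0055  0.0226] turn [-0.002   0.0008 -0.0409] pos [ 0.4958 -0.0764  0.3046] [-1.7994e+02  2.0000e-02  8.8830e+01]
```

```bash
python3 go.py .4967 .0273 .16 92; python3 -m creep '.15 0 0 0 0 -.05;.35 0 0 0 0 -.11;.5 0 .1 0 0 -.11;.519 -.005 .25 0 0 -.11;.519 -.005 .4 0 0 -.11;.519 -.005 .55 0 0 -.11;.519 -.005 .65 0 0 -.11;.519 -.005 .7 0 0 -.11;.519 -.005 .7 0 0 -.11;.519 -.005 .7 0 0 -.11';python3 go.py .4967 .0273 .16 92
```

```text
shift [ 0.519  -0.0053  0.7226] turn [-0.002   0.0008 -0.1107] pos [ 0.4958 -0.0764  0.3046] [-1.7994e+02  2.0000e-02  8.8830e+01]
time: 6.33
tool_pos: [0.4974, 0.0286, 0.1653]
ee_rot: [-180.0, 0.0, 92.1]
ft_force: [0.1, -0.3, -1.0]
width: 0.128
grasp_force: 30.0
shift [-0.0064 -0.0035  0.0264] turn [-0.0008  0.0001  0.0026] pos [0.4974 0.0286 0.1653] [-179.98    0.     92.07]
```

```bash
python3 -m creep '-.006 -.003 .02 0 0 0;-.006 -.003 .02 0 0 0;-.006 -.003 .02 0 0 0'; python3 - <<'E'
from g import *
d=cam('wrist'); s=d['s']; print(s['tool_pos'],s['ee_rot'],manip.read_state()['tool_pos'])
cv2.imwrite('pics/w3.png',cv2.resize(d['image'][...,::-1],(768,576)))
W=cloud(d); hsv=cv2.cvtColor(d['image'],cv2.COLOR_RGB2HSV); H,S,V=[hsv[...,i].astype(int) for i in range(3)]
top=(abs(W[...,0]-.4967)<.06)&(abs(W[...,1]-.0245)<.06)&(d['depth']>0)&(abs(W[...,2]-.046)<.005)&(H>95)&(H<130)&(S>100)
P=W[top]*1000; print(len(P),rect(P/1000))
for q in(0,1):
    k=[b for b in range(-5,70,3) if (abs(P[:,1]-b)<1.5).sum()>5]
    e=[(np.max if q else np.min)(P[abs(P[:,1]-b)<1.5,0]) for b in k]; print('xedge',q,np.round(e,1))
print('yfar',[round(P[abs(P[:,0]-b)<1.5,1].max(),1) for b in range(472,522,6)])
B=blank(d)
for a in (.02,.05,.08,.1):
    b=B[abs(B[:,2]-a)<.005]
    if len(b)>5: print(a,len(b),'x',np.percentile(b[:,0],[2,50,98]).round(4),'y',np.percentile(b[:,1],[2,50,98]).round(4))
E
```

```text
time: 6.58
tool_pos: [0.497, 0.0276, 0.1619]
ee_rot: [179.9, 0.0, 92.1]
ft_force: [-0.2, -0.0, -1.1]
width: 0.126
grasp_force: 30.0
[0.49695226 0.02756577 0.1618602 ] [1.79917925e+02 1.17848855e-02 9.20880603e+01] [0.49694564 0.02768095 0.16179298]
3637 (3637, np.float64(0.0461), array([496. ,  25.6]), array([59.8, 80.5]), 2.1)
xedge 0 [468.1 468.  466.9 466.9 466.8 466.9 466.9 467.  466.8 466.8 466.8 466.8
 465.8 465.8 465.7 465.7 465.8 465.8 465.7 465.6 465.6 465.7 465.6 465.3
 487.7]
xedge 1 [527.1 526.9 526.6 526.3 526.2 526.1 525.7 525.9 525.5 525.4 525.  525.9
 524.7 525.4 525.3 525.  524.9 524.6 524.6 524.3 524.1 524.  523.8 523.5
 523.7]
yfar [np.float64(64.6), np.float64(65.2), np.float64(65.4), np.float64(65.5), np.float64(65.9), np.float64(65.9), np.float64(66.3), np.float64(66.5), np.float64(66.6)]
0.02 92 x [0.014  0.0144 0.0148] y [-0.0065 -0.0011  0.005 ]
0.05 63 x [0.014  0.0143 0.0146] y [-0.0066 -0.0004  0.0051]
0.08 42 x [0.014  0.0143 0.0146] y [-0.0064 -0.0012  0.0049]
```

View pics/w3.png

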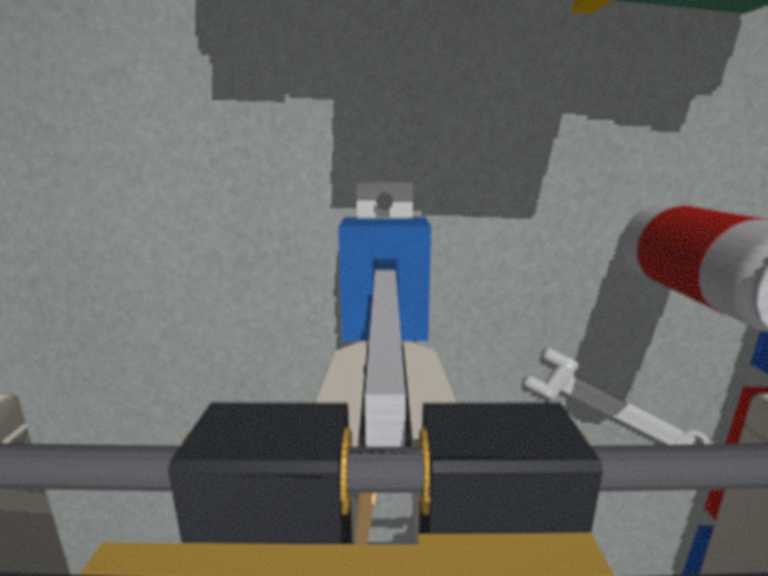

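The foot (385,270) lines up with the dark mouth at (385,263). Lowering in steps, watching the force.

```bash
python3 -m creep '-.001 0 .04 0 0 0;-.001 0 .07 0 0 0;-.001 0 .09 0 0 0;-.001 0 .1 0 0 0;-.001 0 .11 0 0 0;-.001 0 .12 0 0 0;-.001 0 .12 0 0 0'
```

```text
time: 7.22
tool_pos: [0.4964, 0.0277, 0.1366]
ee_rot: [-180.0, 0.0, 92.1]
ft_force: [-0.1, -0.0, -1.5]
width: 0.126
grasp_force: 30.0
```

```bash
python3 -m creep '0 0 .03 0 0 0;0 0 .06 0 0 0;0 0 .09 0 0 0;0 0 .11 0 0 0;0 0 .13 0 0 0;0 0 .145 0 0 0;0 0 .15 0 0 0;0 0 .15 0 0 0;0 0 .15 0 0 0;0 0 .15 0 0 0'
```

```text
time: 8.05
tool_pos: [0.4967, 0.0277, 0.1072]
ee_rot: [180.0, -0.0, 92.1]
ft_force: [0.4, 0.5, -0.8]
width: 0.131
grasp_force: 30.0
```

```bash
python3 -m creep '0 0 .008 0 0 0;0 0 .012 0 0 0;0 0 .012 0 0 0;0 0 .012 0 0 0;0 0 .012 0 0 0;0 0 .012 0 0 0'
```

```text
time: 8.55
tool_pos: [0.4967, 0.0276, 0.1049]
ee_rot: [180.0, 0.0, 92.1]
ft_force: [-1.2, 0.1, 6.6]
width: 0.128
grasp_force: 30.0
```

Home on the floor (about 7 N). Drawing out.

```bash
python3 -m creep '0 0 -.06 0 0 0;0 0 -.15 0 0 0;0 0 -.27 0 0 0;0 0 -.45 0 0 0;0 0 -.65 0 0 0;0 0 -.85 0 0 0;0 0 -1 0 0 0;0 0 -1 0 0 0;0 0 -1 0 0 0';python3 go.py .5527 .15 .30 89
```

```text
time: 9.3
tool_pos: [0.4971, 0.0275, 0.3059]
ee_rot: [179.8, 0.0, 92.1]
ft_force: [-0.3, 0.2, -1.7]
width: 0.131
grasp_force: 30.0
shift [0.6019 0.3001 0.03  ] turn [0.0066 0.0008 0.1076] pos [0.4971 0.0275 0.3059] [1.7981e+02 3.0000e-02 9.2080e+01]
```

```bash
python3 -m creep '.12 .06 0 0 0 .03;.26 .13 0 0 0 .06;.4 .2 0 0 0 .1;.52 .26 0 0 0 .1;.6 .3 0 0 0 .1;.6 .3 0 0 0 .1;.6 .3 0 0 0 .1;.6 .3 0 0 0 .1;.6 .3 0 0 0 .1'; cat > sl.py <<'E'
from g import *; import sys
d=cam('wrist'); s=d['s']; print(s['tool_pos'].round(4),s['ee_rot'].round(2))
cv2.imwrite('pics/%s.png'%sys.argv[1],cv2.resize(d['image'][...,::-1],(768,576)))
W=cloud(d); hsv=cv2.cvtColor(d['image'],cv2.COLOR_RGB2HSV); H,S,V=[hsv[...,i].astype(int) for i in range(3)]
top=(abs(W[...,0]-.553)<.1)&(abs(W[...,1]-.267)<.1)&(d['depth']>0)&(abs(W[...,2]-.131)<.006)&(H>12)&(H<38)&(S>100)
P=W[top]; print('guard',rect(P)); z=np.median(P[:,2]); P=P*1000
Q=onplane(d,z)
hole=(abs(Q[...,0]-.5527)<.025)&(abs(Q[...,1]-.2675)<.035)&~top
n,l,st,c=cv2.connectedComponentsWithStats(hole.astype(np.uint8)); k=1+np.argmax(st[1:,4])
print('hole',rect(Q[l==k]),Q[l==k][:,:2].mean(0).round(4), st[k])
x0,y0=np.median(P[:,0]),np.median(P[:,1])
for ax in(0,1):
    o=1-ax; c0=(552.7,267)[o]
    for q in(0,1):
        k=[b for b in np.arange(c0-50,c0+51,4) if (abs(P[:,o]-b)<2).sum()>5]
        e=[(np.max if q else np.min)(P[abs(P[:,o]-b)<2,ax]) for b in k]
        c=np.polyfit(np.array(k)-c0,e,1); print('edge of','xy'[ax],q,c[1].round(2),np.degrees(np.arctan(c[0])).round(2),np.std(e-np.polyval(c,np.array(k)-c0)).round(2))
B=blank(d); b=B[(B[:,2]<.1)]
print('blank',len(b),'x',np.median(b[:,0]).round(4),'y',np.percentile(b[:,1],[2,98]).round(4))
E
python3 sl.py w4
```

```text
time: 10.05
tool_pos: [0.5515, 0.1484, 0.3036]
ee_rot: [-179.9, 0.1, 89.2]
ft_force: [0.2, -0.3, -1.0]
width: 0.128
grasp_force: 30.0
[0.5515 0.1484 0.3036] [-1.799e+02  7.000e-02  8.919e+01]
guard (17075, np.float64(0.131), array([553. , 268.8]), array([124.7, 151.1]), 88.5)
hole (436, np.float64(0.131), array([552.5, 267.9]), array([32.4, 14.3]), 87.2) [0.5527 0.2682] [250  50  15  33 436]
edge of x 0 478.1 1.97 0.44
edge of x 1 627.74 1.14 0.35
edge of y 0 206.92 -1.69 0.28
edge of y 1 330.61 -1.61 0.27
blank 599 x 0.0143 y [-0.0066  0.0049]
```

View pics/w4.png

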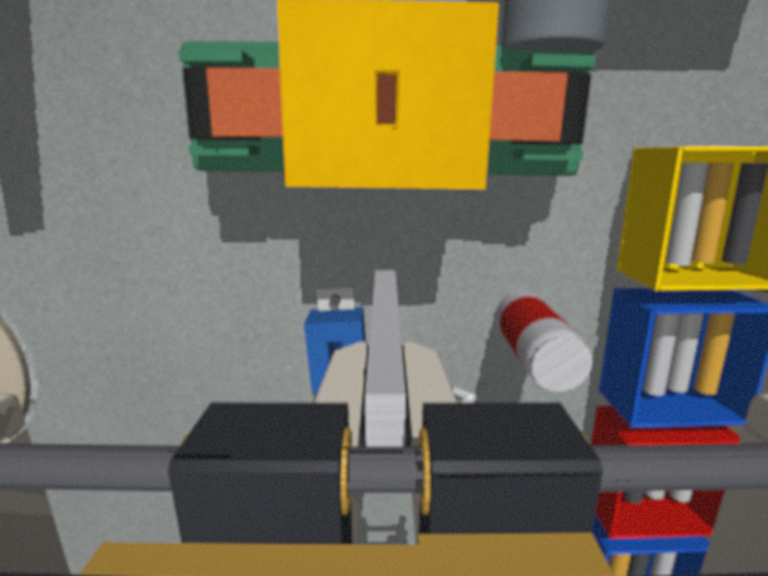

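The guard slot shows at (386,98), clear, with the reddish belt under it; guard yaw is about -1.6°, centre (0.5528, 0.2686).

```bash
python3 go.py .5537 .2703 .25 88.4; python3 -m creep '.15 .004 0 0 0 .028;.3 .008 0 0 0 .028;.45 .01 0 0 0 .028;.58 .01 0 0 0 .028;.61 .01 .1 0 0 .028;.61 .01 .2 0 0 .028;.61 .01 .26 0 0 .028;.61 .01 .26 0 0 .028;.61 .01 .26 0 0 .028;.61 .01 .26 0 0 .028'; python3 go.py .5537 .2703 .25 88.4;python3 sl.py w5
```

```text
shift [0.6096 0.0017 0.2696] turn [-0.0019  0.0019  0.0273] pos [0.5517 0.1485 0.304 ] [-1.7994e+02  5.0000e-02  8.9180e+01]
time: 10.93
tool_pos: [0.5563, 0.2712, 0.2536]
ee_rot: [179.9, -0.0, 88.4]
ft_force: [-0.1, 0.2, -1.3]
width: 0.126
grasp_force: 30.0
shift [-0.0051 -0.0126  0.0179] turn [ 0.0019 -0.0007 -0.0005] pos [0.5563 0.2712 0.2536] [ 1.7995e+02 -2.0000e-02  8.8390e+01]
[0.5563 0.2712 0.2536] [ 1.7995e+02 -2.0000e-02  8.8390e+01]
guard (15119, np.float64(0.1311), array([552.9, 268.1]), array([124.9, 150.8]), 88.5)
hole (840, np.float64(0.1311), array([554.7, 259.1]), array([53.2, 21.2]), 88.3) [0.5543 0.2579] [246 173  21  50 840]
edge of x 0 477.98 1.61 0.3
edge of x 1 627.88 1.63 0.26
edge of y 0 226.98 0.0 22.96
edge of y 1 330.35 -1.66 0.05
blank 597 x 0.0143 y [-0.0066  0.0049]
```

```bash
python3 -m creep '-.006 -.0125 .018 0 0 0;-.006 -.0125 .018 0 0 0;-.006 -.0125 .018 0 0 0;-.006 -.0125 .018 0 0 0'; python3 go.py .5537 .2701 .215 88.4
```

```text
time: 11.32
tool_pos: [0.5532, 0.2705, 0.2493]
ee_rot: [180.0, -0.0, 88.4]
ft_force: [0.7, 0.1, -0.4]
width: 0.129
grasp_force: 30.0
shift [-0.0022  0.0026  0.1716] turn [ 0.0007 -0.0002  0.0016] pos [0.5532 0.2705 0.2493] [ 1.7998e+02 -1.0000e-02  8.8450e+01]
```

```bash
python3 -m creep '-.001 .002 .03 0 0 0;-.001 .002 .06 0 0 0;-.001 .002 .08 0 0 0;-.001 .002 .1 0 0 0;-.001 .002 .12 0 0 0;-.001 .002 .14 0 0 0;-.001 .002 .16 0 0 0;-.001 .002 .16 0 0 0;-.001 .002 .16 0 0 0'; python3 go.py .5537 .2701 .189 88.4
```

```text
time: 12.07
tool_pos: [0.5534, 0.2704, 0.2168]
ee_rot: [-180.0, 0.0, 88.5]
ft_force: [0.1, -0.0, -1.9]
width: 0.127
grasp_force: 30.0
shift [-0.0013  0.0015  0.1388] turn [-0.0009  0.0004  0.0021] pos [0.5534 0.2704 0.2168] [-1.7997e+02  1.0000e-02  8.8460e+01]
```

In the slot without touching. Now pressing down to half-way.

```bash
python3 -m creep '0 0 .03 0 0 0;0 0 .06 0 0 0;0 0 .08 0 0 0;0 0 .1 0 0 0;0 0 .115 0 0 0;0 0 .13 0 0 0;0 0 .138 0 0 0;0 0 .138 0 0 0;0 0 .138 0 0 0;0 0 .138 0 0 0'; python3 go.py .5537 .2701 .189 88.4
```

```text
time: 12.9
tool_pos: [0.5534, 0.2703, 0.1899]
ee_rot: [180.0, 0.0, 88.5]
ft_force: [-2.1, -1.3, 5.7]
width: 0.127
grasp_force: 30.0
shift [-0.0012  0.0016  0.0043] turn [0.0001 0.0006 0.0018] pos [0.5534 0.2703 0.1899] [1.800e+02 2.000e-02 8.845e+01]
```

```bash
python3 -m creep '0 0 .004 0 0 0;0 0 .004 0 0 0;0 0 .004 0 0 0;0 0 .004 0 0 0;0 0 .004 0 0 0;0 0 .004 0 0 0;0 0 .004 0 0 0;0 0 .004 0 0 0;0 0 .004 0 0 0;0 0 .004 0 0 0'; python3 - <<'E'
from g import *
d=cam('wrist'); B=blank(d); print(B[:,2].max(), np.median(B[:,0]),np.percentile(B[:,1],[2,98])); P=cloud(d)
T=toolT(d['s']); Pt=(P-T[:3,3])@T[:3,:3]
m=(d['depth']>0)&(abs(Pt[...,1])<.004)&(abs(Pt[...,0])<.014)&(Pt[...,2]>-.08)&(Pt[...,2]<-.02); print('blank top in tool z',m.sum(), np.median(Pt[m][:,2]) if m.any() else None)
E
```

```text
time: 13.73
tool_pos: [0.5534, 0.2704, 0.1892]
ee_rot: [180.0, 0.0, 88.5]
ft_force: [-1.7, -1.7, 6.9]
width: 0.128
grasp_force: 30.0
0.10068584766237228 0.014112677932285258 [-0.01928528  0.01924718]
blank top in tool z 619 -0.05095365427974005
```

Force of about 8 N (weight taken off), height and grip all agree with half-way and no slip. Handing in.

```bash
python3 -c "from plant import manip; print(manip.close_job())"
```

```text
the job is handed in; nothing more can be done
None
```

The aluminium blank was seated on the gauge floor, drawn out, and is now gripped at 30 N in the guard slot. It presses the platen about half-way down (roughly 8 N, about 6 mm, judged from force and height), and the job was handed in at about 14 s with no verdict shown.

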